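# Hold a mould home on the wax injector's sprung nozzle

## Task

Pick up the upright jewellery mould (the block with the round sprue hole in one end), carry it to the wax injector and push its hole squarely onto the sprung nozzle until the end of the mould is firmly against the steel stop plate, feeling for the stop without ramming it. Finish while still gripping the mould and holding it pressed home there, level and clear of the bench: do not let go. Leave the flat mould, tray and jar where they are.

Things in the scene. Friction and masses are not known exactly. Their poses are not given: they have to be found in the camera images.
- mould: Upright mould block, 80 long (its x) x 45 wide (its y) x 60 high (z), about 0.32 kg: white rubber core between two aluminium cheeks 6 mm thick (the cheeks are its +y and -y faces; grip across them). Stands loose on the bench. Origin: centre of its underside. Its +x end has the sprue hole; the -x end is plain. A dark bar across its top lies 11 to 21 mm from the hole end.
- mould_hole (a point): Centre of the mouth of the mould's sprue hole, in the +x end face, 40 mm ahead of and 30 mm above the mould's origin. The hole is round, 20 mm in diameter, 12 mm deep with a flat bottom, and runs along the mould's x; same axes as the mould.
- injector: Wax injector, fixed to the bench: grey box 180 x 180, 160 high, with a pot and lid on top to 227 mm. Origin: centre of its underside on the bench. Its front face is 90 mm towards its -x; the nozzle sticks out of the front, level, pointing along its -x. To enter the nozzle the mould's x must point along the injector's x and travel that way.
- nozzle_tip (a point): Foremost point of the brass nozzle, a round pin of 10 mm diameter with a ball end, on the nozzle axis, 110 mm above the bench and (unpressed) 170 mm in front (-x) of the injector's origin. It moves with the nozzle; axes as the injector's (the nozzle points along -x).
- nozzle (a joint): How far the nozzle is pressed in, m: 0 at rest, growing as it is pushed in along the injector's +x, own limit 0.0165. Its spring pushes back with 4 N at first touch plus 0.5 N per mm. When a mould in the nozzle is against the stop plate the nozzle rests on the bottom of the hole and reads 0.006 to 0.014 (7 to 11 N) depending on where the stop is set.
- stop: Steel stop plate, 64 wide x 46 high x 12 thick, rigid, standing across the nozzle, which passes through its middle. Origin: centre of its front face, on the nozzle axis, 110 mm above the bench; its front looks along its -x; axes as the injector's. It is clamped on rods at a setting that differs each time: 18 to 26 mm behind the unpressed nozzle tip.
- flat_mould: Bystander: flat mould lying down, 100 x 75 x 33 high, no hole in its ends. Origin: centre of its underside.
- tray: Bystander: white open tray of small white castings, 110 x 160 x 35 high. Origin: centre of its underside.
- jar: Bystander: glass jar with a steel lid, 56 in diameter, 60 high. Origin: centre of its underside.
Not all that is in view belongs to the job. What is shaped like the mould but red or turquoise is not meant.

How it is judged (in metres and radians):
On the way, in this order (a step that is already met when the one before it is completed fails the run):
1. the mould is gripped and lifted clear of the bench (height (world z) of mould above 0.03 m and contact force between the fingers and mould above 2 N), for 0.2 s.
2. the nozzle is inside the mould's hole and has begun to give (value of joint nozzle above 0.001 m and x of nozzle_tip in the frame of mould_hole below -0.006 m), for 0.05 s.
At the end, for the whole second after the job is handed in: Through the last second the fingers grip the mould (over 2 N), it is still, over 60 mm above the bench, within 0.1 rad of level and of the injector's axis, its end on the stop plate with over 2 N, the nozzle 8 mm or more inside the hole and pressed in over 4 mm (contact force between mould and stop above 2 N and value of joint nozzle above 0.004 m and x of nozzle_tip in the frame of mould_hole below -0.008 m and angle between the x axis of mould and the x axis of injector, either way round below 0.1 rad and angle between mould's own z axis and vertical below 0.1 rad and height (world z) of mould above 0.06 m and contact force between the fingers and mould above 2 N and linear speed of mould below 0.01 m/s); the arm keeps its last pose, push and grip.
It fails at once if the mould is rammed into the stop plate or the nozzle (over 60 N) (contact force between mould and stop above 60 N or contact force between mould and injector above 60 N).
It fails at once if a bystander (flat mould, tray, jar) is moved by more than 30 mm (distance of any of flat_mould, tray, jar from where it was at the start of the episode above 0.03 m).
It also fails if it takes over 51 s, if anything falls off the work surface, if the arm or the gripper's body presses on something with over 40 N, if the wrist force passes 120 N, or if a joint passes its speed limit or range.

## Robot

A 6-joint arm with a two-finger parallel gripper is mounted at the origin on the work surface. World frame = base frame: x ahead of the robot, y to its left, z up, the work surface at z = 0. Lengths are in mm, angles in degrees, forces in N, time in s.
With the tool pointing down it reaches from about 300 to 850 mm from the base axis. Payload 4.2 kg.
Tool frame: the origin (TCP) lies midway between the tips of the shut fingers; the grasp point (between the pads) lies 19 mm behind it (env.grip_point_offset is the distance from the TCP to the grasp point, in mm); z points along the fingers, x is the direction in which the jaws open and shut, and the axes are right-handed (so a half turn about z gives the same grasp; the last joint's range is limited). The gripper opens to 91 mm and grips with 3 to 60 N. Pads are 32 mm wide; open, the fingers measure 118 mm over their backs; the gripper's body (76 mm by 178 mm) begins 60 mm behind the grasp point.
Start: joints at [74.943, 18.312, 89.639, -0, 72.044, -1.146], TCP at [138.244, 558.15, 213.976] pointing down, gripper open.
Joint ranges: [-177.97, 177.97], [-48.28, 115.42], [12.27, 149.76], [-77.06, 257.06], [2.81, 150.46], [-146.56, 146.56]. Speed limits (degrees/s): [147.25, 147.25, 180, 180, 180, 180].

## Interface

Orientations are given as [roll, pitch, yaw] about the fixed x, y, z axes, in that order (R = Rz(yaw) Ry(pitch) Rx(roll)).
In Python, from workcell import env gives the robot as it stands.
- The arm moves only by the shell command python3 -m pendant 'ROWS' [FORCE]. ROWS is JSON, a list of rows, each an object with "xyz": the shift along the tool's x, y, z in m, a list of three; "roll": the turn about the tool's z in degrees; "jaw": the closure, from 0 (fully open) to 1 (shut). A call has exactly 8 rows; each row is the pose to reach, as a shift and turn from the pose commanded when the call began, along the tool's axes at that moment; what a row does not reach only later rows make up. A row lasts 1/8 s, in which the tool goes at most 62.5 mm and 10.7 degrees, less where a joint would pass 70% of its speed; a pose out of reach is approached as far as the arm can. A call with a gripper value outside its range is refused whole. The fingers move at their own pace and stop on an object; FORCE is the grip in N (left out, the last holds). Time passes only in rows, so rows that repeat a pose let the fingers close, or fill a call up. It gives the time, the measured TCP pose, the force and the opening at its end, in the units of the state.
- env.state(): the state, without advancing time (a new reading comes with each control period).
- env.grab_frame(name): name is "side" or "top"; returns (picture, depth): 480x640x3 uint8, blue, green, red; 480x640 float32, mm along the optical axis (not along the pixel's ray), 0 where there is no reading.
- env.camera_params(name): a dict with "camera_matrix" (3x3 intrinsics, pixels), "cam_to_world" (4x4, takes a point from camera to world coordinates). Camera axes: x right, y up, looking along -z (the intrinsics and any distortion apply to the point x, -y, -z); pixel columns grow to the right and rows downward; lengths in mm; the calibration is good to about 2 mm. A picture is of the moment at which its call begins. camera_params takes no time and is no camera call.
- env.job_done(): hands the job in, once; it reports no verdict.
The state is a dict: "time_s": time; "qpos": joint angles; "qvel": joint speeds; "effort": joint torques, N m; "ee_pos": TCP position; "ee_rot": TCP orientation; "force": force on the tool from outside, world axes, zero at the start; "torque": the same for the moment, N m; "gripper_width": finger opening in mm.
Only numpy, scipy, OpenCV 4.12 (cv2) and the standard library are available. Lean on these libraries where they do the work, as an engineer would, in place of code of your own. Each camera call takes 0.05 s, during which the arm holds its last target. There are 200 camera calls.

## Working session

There is one attempt and no reset: what is moved stays moved. The work goes in short steps, Python scripts to look and compute and a shell command to move; the robot and the scene stay as the last step left them, time stands still between calls to the robot, and variables do not carry over. Pictures are saved under pics/ and viewed, about 8 in all and at most 12, crops included, and the job is handed in when it is done.

```bash
ls; mkdir -p pics
cat > h.py <<'E'
import numpy as np, cv2, pickle
from workcell import env
def grab(n,tag):
    p,d=env.grab_frame(n); cv2.imwrite(f'pics/{tag}.png',p); np.save(f'pics/{tag}.npy',d); return p,d
def world(n,d,pts=None):
    c=env.camera_params(n);K=np.array(c['camera_matrix']);T=np.array(c['cam_to_world'])
    if pts is None: v,u=np.mgrid[0:d.shape[0],0:d.shape[1]]
    else: u,v=np.array(pts).T
    z=d[v,u]; x=(u-K[0,2])/K[0,0]*z; y=(v-K[1,2])/K[1,1]*z
    return np.stack([x,-y,-z],-1)@T[:3,:3].T+T[:3,3]
E
python3 - <<'E'
from h import *
for n in('top','side'): grab(n,n+'0'); print({k:np.round(v,3).tolist() if not isinstance(v,str) else v for k,v in env.camera_params(n).items()})
print(env.state())
a=cv2.imread('pics/top0.png')
E
```

```text
pics
{'camera_matrix': [[477.471, 0.0, 321.227], [0.0, 477.471, 239.368], [0.0, 0.0, 1.0]], 'cam_to_world': [[0.022, 0.998, -0.06, 517.476], [-1.0, 0.023, 0.014, 67.052], [0.015, 0.06, 0.998, 1011.985], [0.0, 0.0, 0.0, 1.0]]}
{'camera_matrix': [[572.489, 0.0, 310.126], [0.0, 572.489, 242.587], [0.0, 0.0, 1.0]], 'cam_to_world': [[0.979, 0.101, -0.179, 352.245], [-0.205, 0.533, -0.821, -882.151], [0.012, 0.84, 0.543, 726.624], [0.0, 0.0, 0.0, 1.0]]}
{'time_s': 0.1, 'qpos': array([ 7.49419966e+01,  1.83480308e+01,  8.96991511e+01,  1.88629116e-04,
        7.20449267e+01, -1.14551541e+00]), 'qvel': array([ 0.07070866, -0.02953554, -0.20589218,  0.00143996,  0.01800942,
       -0.02325803]), 'effort': array([-3.44406556e-05, -4.13332415e+01, -2.32511115e+01,  7.28493906e-02,
        4.21574665e-02, -4.37191215e-05]), 'ee_pos': array([138.12876641, 557.69336508, 213.20562988]), 'ee_rot': array([-1.79997979e+02,  9.20866786e-02,  7.60874553e+01]), 'force': array([ 0.18215423, -0.13988934, -0.58415245]), 'torque': array([-0.01562526, -0.00644824,  0.01456399]), 'gripper_width': 91.50555775415462}
```

View pics/top0.png

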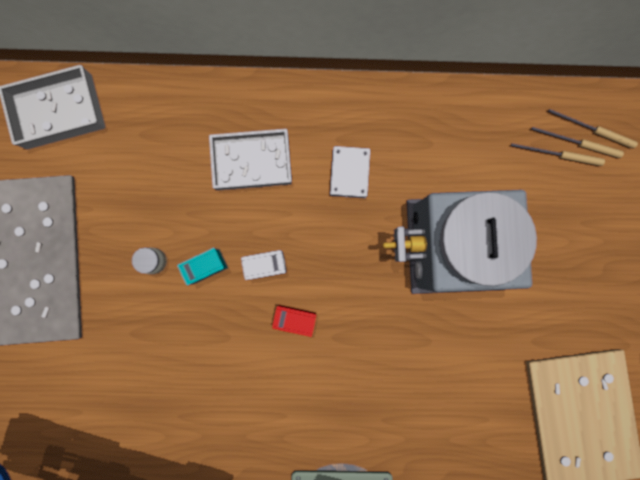

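View pics/side0.png

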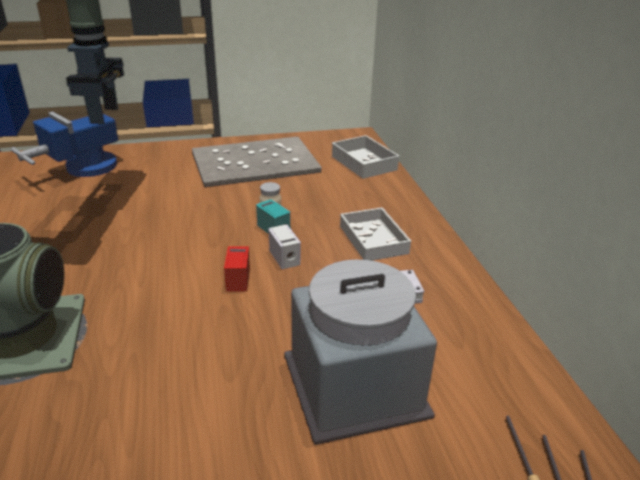

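Top view: candidates shaped like the mould are white (263,265), turquoise (202,266) and red (294,320). Only the white one fits, since red and turquoise are excluded. The flat white block at (350,172) is the flat mould. The white one has its bar at the right end, and the side view shows a hole at (291,254). The injector is at (480,242), with its nozzle pointing left to (388,245).

Run:
```python
from h import *
a=cv2.imread('pics/top0.png');s=cv2.imread('pics/side0.png')
A=cv2.resize(a[205:325,230:430],None,fx=4,fy=4,interpolation=cv2.INTER_CUBIC)[:, :800]
B=cv2.resize(s[210:290,200:320],None,fx=3,fy=3,interpolation=cv2.INTER_CUBIC)[:120*1]
B=cv2.resize(s[215:275,250:320],None,fx=3,fy=3,interpolation=cv2.INTER_CUBIC)
A[0:180,240:450]=B
cv2.imwrite('pics/c1.png',A)
W=world('top',np.load('pics/top0.npy'));
def rect(m,name):
    P=W[m]; r=cv2.minAreaRect(P[:,:2].astype(np.float32)); print(name,len(P),np.round(r[0],1),np.round(r[1],1),round(r[2],2),'med z',np.round(np.median(P[:,2]),1),'mean',P.mean(0).round(1))
v,u=np.mgrid[0:480,0:640]
def box(u0,u1,v0,v1): return (u>=u0)&(u<=u1)&(v>=v0)&(v<=v1)
Z=W[...,2]
print('bench',np.median(Z[box(300,350,220,240)]), 'valid')
rect(box(235,292,245,285)&(Z>52)&(Z<68),'mould top')
rect(box(330,372,145,200)&(Z>25),'flat'); rect(box(180,226,245,290)&(Z>50),'turq');rect(box(270,320,300,340)&(Z>50),'red')
rect(box(205,295,125,195)&(Z>25),'tray');rect(box(130,166,245,277)&(Z>50),'jar')
rect(box(420,540,180,300)&(Z>140)&(Z<175),'inj box')
rect(box(430,545,180,300)&(Z>210),'lid')
m=box(375,430,225,265)&(Z>80)
for vv in range(226,264,2): print(vv,' '.join('%4d'%z for z in Z[vv,380:428:2]))
rect(box(380,392,235,255)&(Z>95),'noz'); rect(box(395,408,220,270)&(Z>115)&(Z<145),'stop')
```

```text
bench 0.775000745291095 valid
mould top 912 [522.1 168.4] [44.9 80.3] 11.57 med z 60.9 mean [522.  168.   60.8]
flat 1728 [642.1   7.4] [ 82.8 263.6] 81.87 med z 30.8 mean [718.8  -3.4  37. ]
turq 957 [530.1 202.4] [ 65.2 264. ] 8.55 med z 60.9 mean [516.4 288.8  70.6]
red 950 [454.9  95.6] [ 80.  133.5] 79.37 med z 60.8 mean [412.7 103.4  65.8]
tray 766 [651.1 184.1] [312.  169.9] 12.67 med z 35.1 mean [731.  201.6  86.3]
jar 527 [529.3 247.4] [ 47.6 360.2] 1.14 med z 60.6 mean [525.8 398.1  69.5]
inj box 3302 [ 574.8 -231.4] [180.5 181. ] 3.66 med z 160.0 mean [ 566.7 -196.3  159.3]
lid 341 [ 540.1 -112.1] [ 89.  349.9] 21.46 med z 226.6 mean [ 565.6 -185.   345.2]
226    0    4    3    0    3    0    0    0    0    0    0    2    0    2   10   11   12   24   43   62   78   96  111  126
228    1   -1    0    1    0    1   -1    0  117  132  132  133    1    0    9   10   11   18   43   58   78   95  109  128
230    1    1    0    0   -1   -1    0   96  119  133  132  130  115  119  115  110  110  114  110  112  111  116  112  127
232   -2    1    1    0    0    0    1   94  120  13
[... 1385 characters left out ...]
  118   13  111  113  109  113  112  116  112  114
256   -1    1    2    3    3    1    0    1  105  126  133  132  132  115  115  115  114  115  116  113  116  114  114  115
258    0    0    0    1    2    0    0    0  102  123  134  134  133  117  117  112  110  111   26   42   60   81   97  113
260    1   -3    2    0    1   -1    3    0  101  123  134  132  134   -1    0   11   13   12   26   45   62   76   96  113
262    1   -2    2    0    0    0    0    0    1    0    0    3    0    1    0   11    9   14   23   62   64   76   93  114
noz 50 [544.6  -5.2] [ 11.2 153.9] 16.39 med z 115.0 mean [562.2 -65.5 150.8]
stop 356 [565.7 -97.1] [63.  24.7] 0.6 med z 132.1 mean [566.  -94.7 128.4]
```

View pics/c1.png

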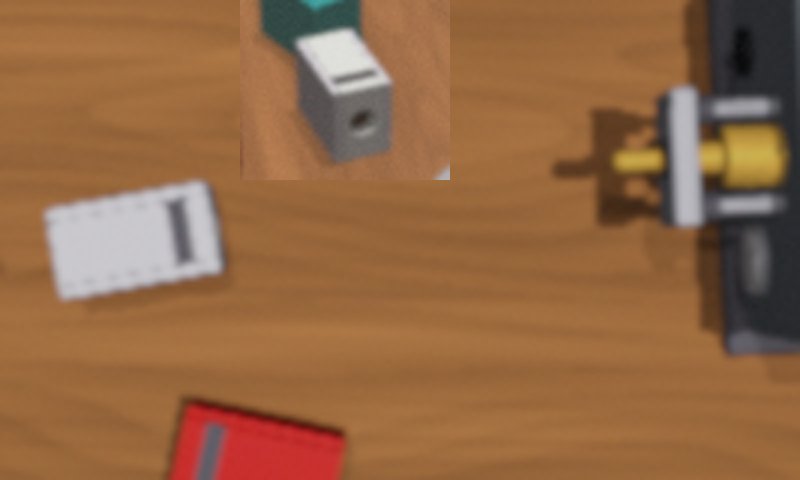

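White mould confirmed: hole on the right-hand end (world -y), facing the injector. Next I refine the injector, nozzle and stop poses.

Run:
```python
from h import *
D=np.mean([env.grab_frame('top')[1] for _ in range(4)],0)
W=world('top',D);Z=W[...,2]
v,u=np.mgrid[0:480,0:640]
def box(u0,u1,v0,v1): return (u>=u0)&(u<=u1)&(v>=v0)&(v<=v1)
def clean(m): 
    return W[cv2.erode(m.astype(np.uint8),np.ones((1,1)))>0]
def rect(P,n):
    r=cv2.minAreaRect(P[:,:2].astype(np.float32)); print(n,len(P),np.round(r,2) if 0 else r,P.mean(0).round(1))
rect(clean(box(410,540,180,300)&(Z>150)&(Z<168)),'box')
P=clean(box(388,412,220,270)&(Z>128)&(Z<137));rect(P,'stop')
N=clean(box(382,394,238,252)&(Z>106)&(Z<119));rect(N,'noz');print(N[:,1].max(),N[:,1].min(), N[:,0].min(),N[:,0].max())
G=clean(box(412,424,234,254)&(Z>112)&(Z<130));rect(G,'barrel')
M=clean(box(235,292,245,285)&(Z>56)&(Z<66));rect(M,'mould')
# injector frame coords
th=np.radians(-90+3.66);ex=np.array([np.cos(th),np.sin(th)]);ey=np.array([-ex[1],ex[0]]);o=np.array([574.8,-231.4])
for n,Q in(('stop',P),('noz',N),('barrel',G)):
    a=(Q[:,:2]-o)@ex;b=(Q[:,:2]-o)@ey;print(n,'x',np.percentile(a,[0,3,50,97,100]).round(1),'y',b.mean().round(1),b.min().round(1),b.max().round(1))
    if n=='stop':
        for r in range(228,262,3):
            k=[W[r,c] for c in range(388,412) if 128<Z[r,c]<137]; 
            if k: k=(np.array(k)[:,:2]-o)@np.array([ex,ey]).T; print(r,k[:,0].min().round(1),k[:,0].max().round(1),k[:,1].mean().round(1))
print(env.state()['ee_pos'],env.state()['time_s'])
```

```text
box 3081 ((574.544677734375, -230.615234375), (179.90237426757812, 178.18942260742188), 3.5641605854034424) [ 566.8 -199.   159.7]
stop 232 ((565.6914672851562, -93.26161193847656), (63.35538101196289, 12.454412460327148), 3.7094411849975586) [565.7 -92.7 133.4]
noz 58 ((565.1135864257812, -72.9292984008789), (9.460493087768555, 20.868186950683594), 1.675571084022522) [564.3 -73.2 114.5]
-62.52291880213038 -83.33958236316538 560.244368198988 570.1467804691335
barrel 213 ((565.386962890625, -127.25199127197266), (34.17819595336914, 24.865550994873047), 1.9647055864334106) [ 566.8 -127.   121.9]
mould 903 ((522.088134765625, 168.1514434814453), (44.8046989440918, 79.99325561523438), 11.568487167358398) [522.  168.1  60.8]
stop x [-144.7 -144.4 -138.9 -133.  -132.2] y -0.2 -31.9 31.4
228 -144.1 -133.4 29.3
231 -144.4 -134.1 23.7
234 -143.6 -134.0 18.1
237 -143.9 -132.2 12.6
240 -143.9 -133.1 7.0
243 -144.0 -133.3 1.5
246 -144.4 -133.4 -4.1
249 -144.4 -133.8 -9.6
252 -143.4 -134.2 -15.2
255 -143.6 -134.5 -20.7
258 -143.7 -132.6 -26.3
261 -143.3 -134.7 -31.8
noz x [-169.2 -168.9 -158.3 -148.7 -148.2] y -0.4 -4.6 4.8
barrel x [-116.9 -116.6 -104.4  -93.3  -91.6] y -1.3 -20.2 14.4
[138.20439437 558.00434047 213.68260246] 0.3
```

```bash
python3 -m pendant '[{"xyz":[-0.020,0.033,0.006],"roll":5,"jaw":0},{"xyz":[-0.050,0.081,0.016],"roll":13,"jaw":0},{"xyz":[-0.083,0.135,0.027],"roll":21,"jaw":0},{"xyz":[-0.116,0.189,0.038],"roll":30,"jaw":0},{"xyz":[-0.149,0.243,0.049],"roll":39,"jaw":0},{"xyz":[-0.182,0.297,0.060],"roll":48,"jaw":0},{"xyz":[-0.210,0.342,0.069],"roll":57,"jaw":0},{"xyz":[-0.230,0.375,0.075],"roll":64.5,"jaw":0}]' 55
cat >> h.py <<'E'
def delta(pos,yaw,cur=None,cy=None):
    s=env.state(); cur=s['ee_pos'] if cur is None else np.array(cur); cy=s['ee_rot'][2] if cy is None else cy
    a=np.radians(cy); d=np.array(pos)-cur
    print('t',s['time_s'],'ee',np.round(s['ee_pos'],1),np.round(s['ee_rot'],2),'F',np.round(s['force'],1),'w',round(s['gripper_width'],1))
    print('tool xyz',np.round([np.cos(a)*d[0]+np.sin(a)*d[1],np.sin(a)*d[0]-np.cos(a)*d[1],-d[2]],1),'roll',round(cy-yaw,2))
E
python3 -c "
from h import *
delta([522.1,168.3,90],11.57)"
```

```text
time_s: 1.3
ee_pos: [448.4, 242.6, 138.6]
ee_rot: [180.0, 0.0, 11.2]
force: [0.2, -0.1, 0.5]
gripper_width: 91.3
t 1.3 ee [448.4 242.6 138.6] [179.99   0.    11.22] F [ 0.2 -0.1  0.5] w 91.3
tool xyz [57.9 87.3 48.6] roll -0.35
```

```bash
python3 -m pendant '[{"xyz":[0.018,0.028,0.015],"roll":0,"jaw":0},{"xyz":[0.040,0.060,0.035],"roll":0,"jaw":0},{"xyz":[0.054,0.083,0.050],"roll":0,"jaw":0},{"xyz":[0.0583,0.090,0.059],"roll":0,"jaw":0},{"xyz":[0.0583,0.090,0.059],"roll":0,"jaw":0},{"xyz":[0.0583,0.090,0.059],"roll":0,"jaw":0},{"xyz":[0.0583,0.090,0.059],"roll":0,"jaw":0},{"xyz":[0.0583,0.090,0.059],"roll":0,"jaw":0}]'
python3 -c "
from h import *
delta([522.1,168.3,13],11.57)"
```

```text
time_s: 2.3
ee_pos: [522.0, 168.9, 80.5]
ee_rot: [-180.0, -0.1, 11.6]
force: [-0.6, -0.8, -0.0]
gripper_width: 91.3
t 2.3 ee [522.  168.9  80.5] [-1.7999e+02 -5.0000e-02  1.1640e+01] F [-0.6 -0.8 -0. ] w 91.3
tool xyz [-0.   0.6 67.5] roll 0.07
```

```bash
python3 -m pendant '[{"xyz":[0,0,0.012],"roll":0,"jaw":0},{"xyz":[0,0,0.028],"roll":0,"jaw":0},{"xyz":[0,0,0.044],"roll":0,"jaw":0},{"xyz":[0,0,0.057],"roll":0,"jaw":0},{"xyz":[0,0,0.064],"roll":0,"jaw":0},{"xyz":[0,0,0.067],"roll":0,"jaw":0},{"xyz":[0,0,0.067],"roll":0,"jaw":0},{"xyz":[0,0,0.067],"roll":0,"jaw":0}]'
python3 -m pendant '[{"xyz":[0,0,0],"roll":0,"jaw":1},{"xyz":[0,0,0],"roll":0,"jaw":1},{"xyz":[0,0,0],"roll":0,"jaw":1},{"xyz":[0,0,0],"roll":0,"jaw":1},{"xyz":[0,0,0],"roll":0,"jaw":1},{"xyz":[0,0,0],"roll":0,"jaw":1},{"xyz":[0,0,0],"roll":0,"jaw":1},{"xyz":[0,0,0],"roll":0,"jaw":1}]' 55
```

```text
time_s: 3.3
ee_pos: [522.5, 168.4, 13.4]
ee_rot: [-180.0, -0.1, 11.6]
force: [-0.1, 0.5, 0.2]
gripper_width: 91.3
time_s: 4.3
ee_pos: [522.2, 168.3, 13.0]
ee_rot: [-180.0, -0.0, 11.6]
force: [0.4, 0.3, 1.0]
gripper_width: 45.0
```

```bash
python3 -m pendant '[{"xyz":[0,0,-0.006],"roll":0,"jaw":1},{"xyz":[0,0,-0.020],"roll":0,"jaw":1},{"xyz":[0,0,-0.040],"roll":0,"jaw":1},{"xyz":[0,0,-0.058],"roll":0,"jaw":1},{"xyz":[0,0,-0.072],"roll":0,"jaw":1},{"xyz":[0,0,-0.080],"roll":0,"jaw":1},{"xyz":[0,0,-0.080],"roll":0,"jaw":1},{"xyz":[0,0,-0.080],"roll":0,"jaw":1}]'
python3 -c "
from h import *
delta([559.4,3.5,93],3.64)"
```

```text
time_s: 5.3
ee_pos: [521.7, 168.2, 92.4]
ee_rot: [180.0, 0.1, 11.6]
force: [0.2, -0.0, -2.7]
gripper_width: 44.7
t 5.3 ee [521.7 168.2  92.4] [1.800e+02 7.000e-02 1.159e+01] F [ 0.2 -0.  -2.7] w 44.7
tool xyz [  3.9 168.9  -0.6] roll 7.95
```

```bash
python3 -m pendant '[{"xyz":[0,0.010,0],"roll":1,"jaw":1},{"xyz":[0.001,0.040,0],"roll":2,"jaw":1},{"xyz":[0.002,0.080,0],"roll":4,"jaw":1},{"xyz":[0.003,0.120,0],"roll":6,"jaw":1},{"xyz":[0.004,0.150,0],"roll":7,"jaw":1},{"xyz":[0.004,0.165,0],"roll":7.9,"jaw":1},{"xyz":[0.004,0.169,0],"roll":7.9,"jaw":1},{"xyz":[0.004,0.169,0],"roll":7.9,"jaw":1}]'
python3 - <<'E'
from h import *
delta([559.4,3.5,93],3.64)
p,d=grab('top','top1');q,e=grab('side','side1')
A=cv2.resize(p[195:285,300:440],None,fx=4,fy=4,interpolation=cv2.INTER_CUBIC)
B=cv2.resize(q[180:330,230:430],None,fx=2.4,fy=2.4,interpolation=cv2.INTER_CUBIC)[:,:240*2]
h=max(A.shape[0],B.shape[0]);B=B[:,:240]
B=cv2.resize(q[200:320,240:320],None,fx=3,fy=3,interpolation=cv2.INTER_CUBIC)
A=cv2.copyMakeBorder(A,0,0,0,0,0)
cv2.imwrite('pics/c2.png',np.hstack([A,B]))
E
```

```text
time_s: 6.3
ee_pos: [559.7, 4.0, 92.8]
ee_rot: [-180.0, 0.0, 3.7]
force: [-0.4, -0.3, -3.8]
gripper_width: 44.9
t 6.3 ee [559.7   4.   92.8] [-1.7997e+02  3.0000e-02  3.7000e+00] F [-0.4 -0.3 -3.8] w 44.9
tool xyz [-0.4  0.5 -0.2] roll 0.06
```

View pics/c2.png

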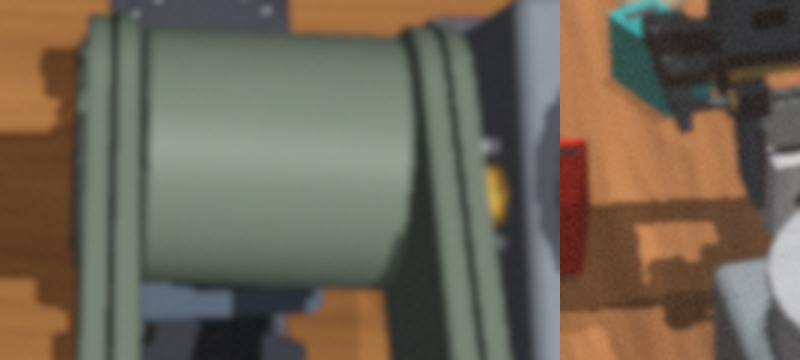

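The arm hides the mould from above and the injector hides its front from the side, so I continue on kinematics and force.

```bash
python3 -m pendant '[{"xyz":[0,0.004,0],"roll":0,"jaw":1},{"xyz":[0,0.010,0],"roll":0,"jaw":1},{"xyz":[0,0.016,0],"roll":0,"jaw":1},{"xyz":[0,0.022,0],"roll":0,"jaw":1},{"xyz":[0,0.027,0],"roll":0,"jaw":1},{"xyz":[0,0.031,0],"roll":0,"jaw":1},{"xyz":[0,0.034,0],"roll":0,"jaw":1},{"xyz":[0,0.034,0],"roll":0,"jaw":1}]'
python3 -m pendant '[{"xyz":[0,0.001,0],"roll":0,"jaw":1},{"xyz":[0,0.002,0],"roll":0,"jaw":1},{"xyz":[0,0.003,0],"roll":0,"jaw":1},{"xyz":[0,0.004,0],"roll":0,"jaw":1},{"xyz":[0,0.005,0],"roll":0,"jaw":1},{"xyz":[0,0.006,0],"roll":0,"jaw":1},{"xyz":[0,0.007,0],"roll":0,"jaw":1},{"xyz":[0,0.007,0],"roll":0,"jaw":1}]'
python3 -c "
from h import *
delta([559.4,3.5,93],3.64); print(env.state()['torque'])"
```

```text
time_s: 7.4
ee_pos: [562.2, -30.6, 92.9]
ee_rot: [-180.0, -0.0, 3.7]
force: [-0.3, -0.0, -2.6]
gripper_width: 44.7
time_s: 8.4
ee_pos: [562.6, -36.9, 92.9]
ee_rot: [-180.0, -0.0, 3.7]
force: [0.0, 4.4, -2.4]
gripper_width: 44.9
t 8.4 ee [562.6 -36.9  92.9] [-179.95   -0.      3.68] F [ 0.   4.4 -2.4] w 44.9
tool xyz [ -0.6 -40.6  -0.1] roll 0.04
[ 0.77655073  0.11371955 -0.01943123]
```

Contact came at about 39 mm of travel, as predicted for the hole bottom (the face would have hit at about 26 mm). The nozzle is inside.

```bash
python3 -m pendant '[{"xyz":[0,0.001,0],"roll":0,"jaw":1},{"xyz":[0,0.002,0],"roll":0,"jaw":1},{"xyz":[0,0.003,0],"roll":0,"jaw":1},{"xyz":[0,0.004,0],"roll":0,"jaw":1},{"xyz":[0,0.005,0],"roll":0,"jaw":1},{"xyz":[0,0.006,0],"roll":0,"jaw":1},{"xyz":[0,0.006,0],"roll":0,"jaw":1},{"xyz":[0,0.006,0],"roll":0,"jaw":1}]'
python3 -m pendant '[{"xyz":[0,0.0004,0],"roll":0,"jaw":1},{"xyz":[0,0.0008,0],"roll":0,"jaw":1},{"xyz":[0,0.0012,0],"roll":0,"jaw":1},{"xyz":[0,0.0016,0],"roll":0,"jaw":1},{"xyz":[0,0.002,0],"roll":0,"jaw":1},{"xyz":[0,0.002,0],"roll":0,"jaw":1},{"xyz":[0,0.002,0],"roll":0,"jaw":1},{"xyz":[0,0.002,0],"roll":0,"jaw":1}]'
```

```text
time_s: 9.4
ee_pos: [562.9, -42.2, 93.0]
ee_rot: [-179.9, 0.0, 3.6]
force: [-0.4, 6.3, -1.3]
gripper_width: 44.7
time_s: 10.4
ee_pos: [563.1, -43.8, 93.0]
ee_rot: [-179.8, 0.0, 3.6]
force: [-0.4, 8.3, -1.2]
gripper_width: 45.1
```

```bash
python3 -m pendant '[{"xyz":[0,0.0004,0],"roll":0,"jaw":1},{"xyz":[0,0.0008,0],"roll":0,"jaw":1},{"xyz":[0,0.0012,0],"roll":0,"jaw":1},{"xyz":[0,0.0016,0],"roll":0,"jaw":1},{"xyz":[0,0.002,0],"roll":0,"jaw":1},{"xyz":[0,0.002,0],"roll":0,"jaw":1},{"xyz":[0,0.002,0],"roll":0,"jaw":1},{"xyz":[0,0.002,0],"roll":0,"jaw":1}]'
python3 -m pendant '[{"xyz":[0,0.0003,0],"roll":0,"jaw":1},{"xyz":[0,0.0006,0],"roll":0,"jaw":1},{"xyz":[0,0.0009,0],"roll":0,"jaw":1},{"xyz":[0,0.0012,0],"roll":0,"jaw":1},{"xyz":[0,0.0015,0],"roll":0,"jaw":1},{"xyz":[0,0.0015,0],"roll":0,"jaw":1},{"xyz":[0,0.0015,0],"roll":0,"jaw":1},{"xyz":[0,0.0015,0],"roll":0,"jaw":1}]'
```

```text
time_s: 11.4
ee_pos: [563.2, -45.6, 93.0]
ee_rot: [-179.8, 0.0, 3.6]
force: [0.5, 9.8, -1.8]
gripper_width: 44.8
time_s: 12.4
ee_pos: [563.2, -46.8, 93.0]
ee_rot: [-179.8, 0.0, 3.6]
force: [-0.3, 9.9, -1.5]
gripper_width: 44.5
```

```bash
python3 -m pendant '[{"xyz":[0,0.0003,0],"roll":0,"jaw":1},{"xyz":[0,0.0006,0],"roll":0,"jaw":1},{"xyz":[0,0.0009,0],"roll":0,"jaw":1},{"xyz":[0,0.0012,0],"roll":0,"jaw":1},{"xyz":[0,0.0015,0],"roll":0,"jaw":1},{"xyz":[0,0.0015,0],"roll":0,"jaw":1},{"xyz":[0,0.0015,0],"roll":0,"jaw":1},{"xyz":[0,0.0015,0],"roll":0,"jaw":1}]'
```

```text
time_s: 13.4
ee_pos: [563.3, -47.3, 93.0]
ee_rot: [-179.7, 0.0, 3.6]
force: [-0.6, 13.9, -0.2]
gripper_width: 45.1
```

```bash
python3 -m pendant '[{"xyz":[0,0.0003,0],"roll":0,"jaw":1},{"xyz":[0,0.0006,0],"roll":0,"jaw":1},{"xyz":[0,0.0009,0],"roll":0,"jaw":1},{"xyz":[0,0.0012,0],"roll":0,"jaw":1},{"xyz":[0,0.0015,0],"roll":0,"jaw":1},{"xyz":[0,0.0015,0],"roll":0,"jaw":1},{"xyz":[0,0.0015,0],"roll":0,"jaw":1},{"xyz":[0,0.0015,0],"roll":0,"jaw":1}]'
```

```text
time_s: 14.4
ee_pos: [563.3, -47.2, 93.2]
ee_rot: [-179.5, 0.0, 3.6]
force: [-0.9, 18.2, 0.4]
gripper_width: 44.8
```

```bash
python3 -m pendant '[{"xyz":[0,0.0003,0],"roll":0,"jaw":1},{"xyz":[0,0.0006,0],"roll":0,"jaw":1},{"xyz":[0,0.0006,0],"roll":0,"jaw":1},{"xyz":[0,0.0006,0],"roll":0,"jaw":1},{"xyz":[0,0.0006,0],"roll":0,"jaw":1},{"xyz":[0,0.0006,0],"roll":0,"jaw":1},{"xyz":[0,0.0006,0],"roll":0,"jaw":1},{"xyz":[0,0.0006,0],"roll":0,"jaw":1}]'
python3 -m pendant '[{"xyz":[0,0,0],"roll":0,"jaw":1},{"xyz":[0,0,0],"roll":0,"jaw":1},{"xyz":[0,0,0],"roll":0,"jaw":1},{"xyz":[0,0,0],"roll":0,"jaw":1},{"xyz":[0,0,0],"roll":0,"jaw":1},{"xyz":[0,0,0],"roll":0,"jaw":1},{"xyz":[0,0,0],"roll":0,"jaw":1},{"xyz":[0,0,0],"roll":0,"jaw":1}]'
python3 - <<'E'
from h import *
p,d=grab('top','top2');q,e=grab('side','side2')
A=cv2.resize(p[195:305,340:440],None,fx=3,fy=3,interpolation=cv2.INTER_CUBIC)
B=cv2.resize(q[180:290,240:400],None,fx=3,fy=3,interpolation=cv2.INTER_CUBIC)
cv2.imwrite('pics/c3.png',np.hstack([A,B])); s=env.state();print(s['ee_pos'],s['force'],s['ee_rot'])
E
```

```text
time_s: 15.4
ee_pos: [563.3, -47.2, 93.2]
ee_rot: [-179.5, 0.0, 3.6]
force: [-0.0, 21.0, 1.0]
gripper_width: 44.7
time_s: 16.4
ee_pos: [563.3, -47.2, 93.2]
ee_rot: [-179.5, 0.0, 3.6]
force: [0.3, 20.8, 0.7]
gripper_width: 44.7
[563.33454476 -47.20750151  93.2044147 ] [-0.89120838 20.03817224 -0.47444456] [-1.79472425e+02  1.71849510e-03  3.56303117e+00]
```

View pics/c3.png

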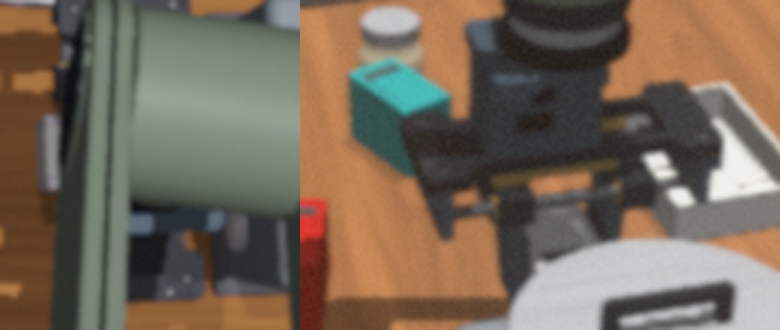

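The side crop shows the mould level between the fingers at about (555,235), with the bystanders in view (turquoise block, jar, tray) undisturbed. The top crop shows only the arm. The force holds steady and TCP y does not move, so I hand in.

```bash
python3 -c "
from workcell import env
print(env.job_done()); s=env.state(); print(s['time_s'],s['force'],s['ee_pos'],s['gripper_width'])"
```

```text
the job is handed in; nothing more can be done
None
the job is handed in; nothing more can be done
```

I gripped the white upright mould across its cheeks at 55 N and lifted it 80 mm. I then lined it up with the injector and slid its hole onto the nozzle. From first contact I crept in until the stop took the load, and handed the job in at about 16.5 s, still gripping and pressing. No verdict was reported.

**Last checks:**
- **Push:** about 20–21 N along the nozzle axis. From my estimate of the spring, roughly 10 N of that is the nozzle and 10 N the stop plate.
- **Stop contact:** the last 2.1 mm of commanded travel moved the tool by only about 0.1 mm while the force rose. It stopped at y ≈ -47, within about 1 mm of where the camera put the stop.
- **Pose and grip:** the tool was still for the last second, tilted about 0.5° and yawed 3.6° (the injector is at about 3.6°). The underside of the mould was about 80 mm above the bench and the finger opening was steady at about 44.7 mm.

**Not confirmed directly:** no camera could see the nozzle inside the hole, because the arm and injector were in the way. I inferred it from first contact coming near 39 mm of travel, which fits the bottom of the hole (about 38 mm) and not the end face (about 26 mm). The jar and tray looked undisturbed in the last side crop; the flat mould was not in it, and I did not re-measure any of the three.

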